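Lay the tube in the cradle and hold it in the corner stop

TASK

Lay the tall brass tube on its side in the two V saddles of the wooden sled, centred over both, and let go of it; it must not topple onto the bench. Then take the sled by its post and push it, flat on the bench, plain end first into the corner of the steel fences, flush against both, and finish while still gripping the post and pressing the sled firmly against both fences at once. Leave the short tube, hammer and cup of tools where they are.

Things in the scene. Friction and masses are not known exactly. Their poses are not given: they have to be found in the camera images.
- tube: Tall brass tube with flat black plugs in its ends, 36 mm in diameter, 110 mm long, about 180 g. Stands upright on the bench at the start. Origin at the centre of its lower end, z along its axis. Alike all round; either end may lie towards the sled's plain end.
- tube_mid (a point): The middle of the tall tube: on its axis, 55 mm from each end.
- sled: Loose wooden sled, 350 g, board 180 x 70 x 14 mm. Origin: centre of its underside; x along it to the plain end face (x = 90 mm), y across, z up. Two dark 45 degree V saddles, 12 mm thick, at x = -15 and 65 mm, 54 mm across, tops 39 mm high; a tube in them lies along x, axis 48 mm up. Between them 68 mm is clear down to the board's top. A post stands at x = -70 mm.
- seat (a point): Point on the sled where the middle of the lying tube belongs, on its axis: sled x = 25 mm, y = 0, 48 mm above the underside.
- post_top (a point): Centre of the top face of the sled's grip post, 72 mm above the sled's underside, at sled x = -70 mm. The post is 20 mm thick along the sled's y (pinch it here) and 24 mm along x, and clear from the board's top (14 mm) upwards.
- nose (a point): Middle of the lower edge of the sled's plain end: sled x = +90 mm, y = 0, underside.
- long_fence: Fixed polished steel bar 250 x 25 x 30 mm high on the bench. Origin: inside corner of the stop, at bench level. x runs along the bar towards the short fence (push the sled's plain end this way); its inner face is y = 0 from x = -225 mm to 0; the sled belongs on the -y side. When home, the sled's axes are parallel to these and its nose is at x = 0, y = -35 mm.
- short_fence: Fixed polished steel bar 25 x 100 x 30 mm high, square to the long fence and with the same origin and axes. Its inner face is the plane x = 0, from y = -100 mm to 0. Both fences are polished and slippery (friction about 0.2); the sled's board is waxed, and slides on the bench with 1 to 2 N.
- stub: Bystander: short brass tube with black end plugs, 36 mm in diameter, 45 mm high, standing on the bench; origin at the centre of its underside. Leave it where it is. Its place and the tall tube's may be exchanged.
- hammer: Bystander: hammer 240 mm long lying on the bench; x along its handle towards the head. Leave it where it is.
- tool_cup: Bystander: white cup 76 mm across, 85 mm high, with tools standing up to about 145 mm; origin at the centre of its underside. Leave it where it is.

How it is judged:
By the outcome, as a careful person would: the job done as asked, in the order asked, and still so for the second after the job is handed in, while the arm keeps its last pose, push and grip.
It also fails if it takes over 69 s, if anything falls off the work surface, if the arm or the gripper's body presses on something with over 40 N, if the wrist force passes 120 N, or if a joint passes its speed limit or range.

ROBOT

A 7-joint arm with a two-finger parallel gripper is mounted at the origin on the work surface. World frame = base frame: x ahead of the robot, y to its left, z up, the work surface at z = 0. Lengths are in m, angles in rad, forces in N, time in s.
With the tool pointing down it reaches from about 0.4 to 0.85 m from the base axis. Payload 10.4 kg.
Tool frame: the origin (TCP) lies on the mounting face of the last link; the fingertips stand robot.nose_length ahead of it and the grasp point (between the pads) lies 155 mm ahead of it (robot.nose_length is the distance from the TCP to the fingertips, in m); z points along the fingers, y is the line along which they close (so a half turn about z gives the same grasp; the last joint's range is limited). The gripper opens to 85 mm and grips with 20 to 120 N. Pads are 22 mm wide; open, the fingers measure 114 mm over their backs; the gripper's body (76 mm by 85 mm) begins 54 mm behind the grasp point. The pads swing forward as they close: fully open they stand 13 mm farther back than shut.
Start: joints at [1.096, 0.332, -0.065, 1.46, 0.022, 1.35, -0.088], TCP at [0.273, -0.562, 0.405] pointing down, gripper open.
Joint ranges: [-2.6, 2.6], [-0.5, 2.12], [-1.47, 1.34], [0.16, 2.42], [-1.27, 4.41], [0.06, 2.06], [-2.6, 2.6]. Speed limits (rad/s): [2.22, 2.22, 2.79, 2.79, 3.14, 3.14, 3.14].

INTERFACE

Orientations are given as a 3x3 rotation matrix whose columns are the frame's x, y, z axes.
In Python, from plant import robot, claw, imaging gives the robot as it stands. Calls block until the motion is done:
- robot.reach(position, orientation): joint-space move of the TCP to a pose.
- robot.movel(position, v=0.15, attitude=None, max_force=None): straight line of the TCP; attitude=None keeps the orientation; v is the mean speed in m/s. With max_force (N) it stops when the force on the tool has changed by that much, and returns True; else False.
- robot.movej(angles): joint-space move.
- claw.open_jaws() and claw.close(force=None): open the fingers fully, or close them until they stop; force is the grip in N (None keeps the last).
- robot.wait(seconds).
- robot.ik(position, orientation): joint angles nearest the present ones, or None.
- robot.read_state(): the state.
- imaging.grab_frame(name): name is "scene" or "top"; returns (picture, depth): 420x560x3 uint8, blue, green, red; 420x560 float32, m along the optical axis (not along the pixel's ray), 0 where there is no reading.
- imaging.camera_info(name): a dict with "intrinsics" (3x3 intrinsics, pixels), "extrinsics" (4x4, takes a point from world to camera coordinates). Camera axes: x right, y up, looking along -z (the intrinsics and any distortion apply to the point x, -y, -z); pixel columns grow to the right and rows downward; lengths in m; the calibration is good to about 2 mm. A picture is of the moment at which its call begins. camera_info takes no time and is no camera call.
A pose or a line that the arm cannot do raises robot.Unreachable and nothing moves.
- robot.hand_in(): hands the job in; it is judged then, once.
The state is a dict: "t": time; "q": joint angles; "dq": joint speeds; "effort": joint torques, N m; "ee_pos": TCP position; "tcp_rot": TCP orientation; "wrist_force": force on the tool from outside, world axes, zero at the start; "moment": the same for the moment, N m; "gripper_width": opening from 0.0 (shut) to 1.0 (fully open); "grasp_force": force on a finger pad.
Only numpy, scipy, OpenCV 4.12 (cv2) and the standard library are available. Lean on these libraries where they do the work, as an engineer would, in place of code of your own. Each camera call takes 0.05 s, during which the arm holds its last target. There are 200 camera calls.

## Working session

There is one attempt and no reset: what is moved stays moved. The work goes in short steps, each a Python script; the robot and the scene stay as the last script left them, time stands still between calls to the robot, and variables do not carry over. Pictures are saved under pics/ and viewed, at most 10 in all, crops included, and the job is handed in when it is done.

```bash
mkdir -p pics; ls; python3 - <<'E'
from plant import robot, claw, imaging
import cv2,numpy as np
print(robot.nose_length, robot.read_state())
for n in ("scene","top"):
    p,d=imaging.grab_frame(n); cv2.imwrite(f"pics/{n}0.png",p); np.save(f"pics/{n}0.npy",d)
    i=imaging.camera_info(n); print(i)
E
```

```text
pics
0.1734 {'t': 0.0, 'q': array([ 1.09640675,  0.33286639, -0.06467033,  1.46091772,  0.02160732,
        1.34993045, -0.08851442]), 'dq': array([ 3.44906405e-04,  1.13649835e-04,  8.50270039e-05,  1.52252637e-03,
       -1.45413680e-03,  5.23768768e-04,  1.03748608e-04]), 'effort': array([ 1.05252755e-04, -6.25452161e+01,  4.88950917e-02, -3.91602838e+01,
        1.61572709e-02,  9.83221427e-03, -2.39776728e-05]), 'ee_pos': array([ 0.27279403, -0.56218201,  0.40393039]), 'tcp_rot': array([[ 8.99676120e-01,  4.36557434e-01, -6.96950535e-04],
       [ 4.36557982e-01, -8.99675263e-01,  1.24457760e-03],
       [-8.36995533e-05, -1.42397607e-03, -9.99998983e-01]]), 'wrist_force': array([-0.15578722,  0.15679274, -0.5134387 ]), 'moment': array([-0.01909014,  0.02088664,  0.02088785]), 'grasp_force': 0.0, 'gripper_width': 1.0023406022484649}
{'intrinsics': array([[429.05063527,   0.        , 276.14999501],
       [  0.        , 429.05063527, 205.29259758],
       [  0.        ,   0.        ,   1.        ]]), 'extrinsics': array([[ 8.64276713e-01,  5.03016663e-01,  1.74801992e-05,
        -5.56961487e-01],
       [-3.06945731e-01,  5.27362647e-01,  7.92258138e-01,
         9.73383804e-02],
       [ 3.98509826e-01, -6.84735625e-01,  6.10186072e-01,
        -1.20841403e+00],
       [ 0.00000000e+00,  0.00000000e+00,  0.00000000e+00,
         1.00000000e+00]])}
{'intrinsics': array([[496.16469435,   0.        , 279.91902143],
       [  0.        , 496.16469435, 219.07984278],
       [  0.        ,   0.        ,   1.        ]]), 'extrinsics': array([[-8.91327815e-03, -9.99959162e-01, -1.49265937e-03,
         8.77917662e-02],
       [ 9.79667946e-01, -9.03158413e-03,  2.00422421e-01,
        -5.97628804e-01],
       [-2.00427717e-01,  3.24110246e-04,  9.79708439e-01,
        -1.33495969e+00],
       [ 0.00000000e+00,  0.00000000e+00,  0.00000000e+00,
         1.00000000e+00]])}
```

View pics/top0.png

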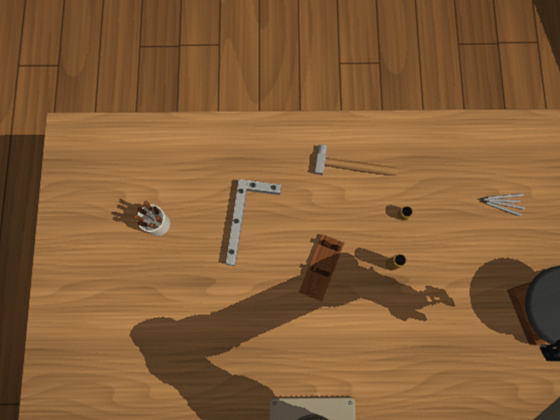

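View pics/scene0.png

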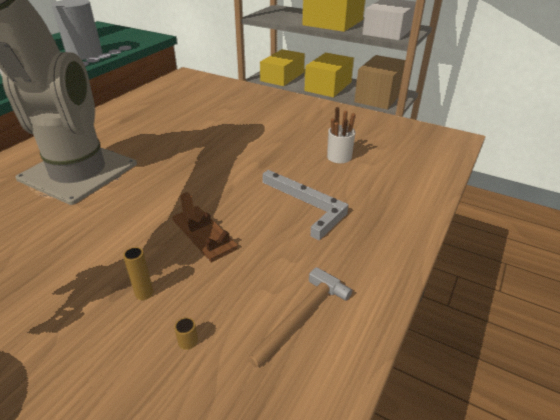

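The top view shows the tall tube at (400,260), stub at (406,212), sled around (322,267) and fence corner near (243,190). I'll enlarge it.

```bash
python3 - <<'E'
import cv2,numpy as np
p=cv2.imread("pics/top0.png")[165:305,225:415]
p=cv2.resize(p,None,fx=4.2,fy=4.2,interpolation=cv2.INTER_CUBIC)
p=np.clip(p.astype(float)*1.7,0,255).astype(np.uint8)
cv2.imwrite("pics/topc.png",p)
p=cv2.imread("pics/scene0.png")[165:305,170:360]
p=cv2.resize(p,None,fx=4.2,fy=4.2,interpolation=cv2.INTER_CUBIC)
p=np.clip(p.astype(float)*1.7,0,255).astype(np.uint8)
cv2.imwrite("pics/scenec.png",p)
E
```

```text
(no output)
```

View pics/topc.png

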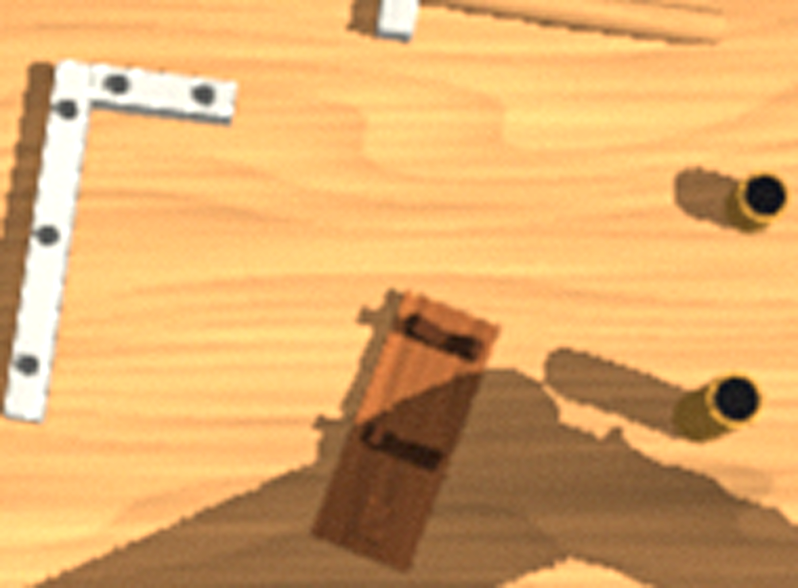

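View pics/scenec.png

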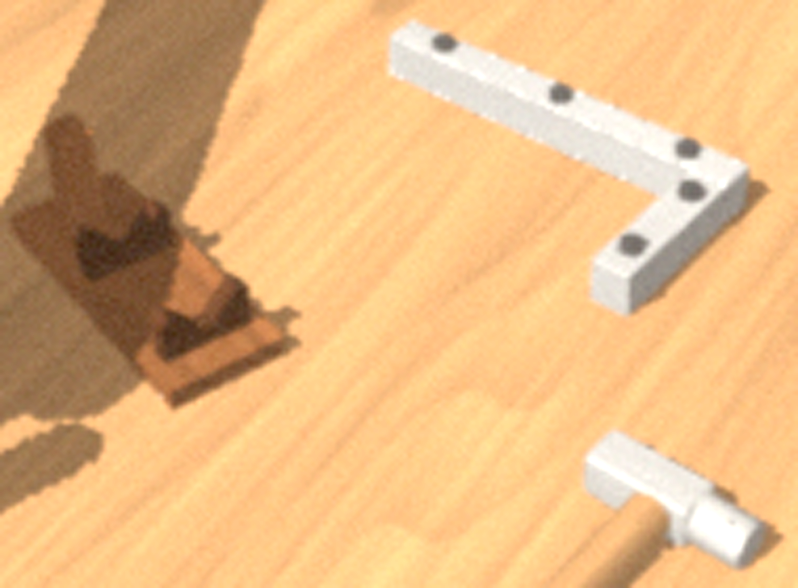

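Crop shows the sled's plain end towards the top (402,292)-(500,325), post end (312,532)-(410,571), fence inside corner around (90,102), tube top centre (737,399), stub (765,196). Fit poses using both cameras.

```bash
cat > h.py <<'E'
import numpy as np
from scipy.optimize import least_squares
from plant import robot, claw, imaging
I={n:imaging.camera_info(n) for n in("scene","top")}
def proj(n,P):
    P=np.atleast_2d(P); c=(I[n]["extrinsics"]@np.c_[P,np.ones(len(P))].T)[:3].T*[1,-1,-1]
    c=(I[n]["intrinsics"]@c.T).T; return c[:,:2]/c[:,2:]
OFF={"top":(225,165),"scene":(170,165)}
def full(n,uv): return (np.array(uv)+.5)/4.2-.5+OFF[n]
def world(p,L):
    c,s=np.cos(p[2]),np.sin(p[2]); L=np.atleast_2d(L)/1000.
    return np.c_[p[0]+c*L[:,0]-s*L[:,1],p[1]+s*L[:,0]+c*L[:,1],L[:,2]]
def fit(obs,p0):
    def r(p): return np.concatenate([(proj(n,world(p,l))[0]-full(n,uv)) for n,l,uv in obs])
    f=least_squares(r,p0,loss="soft_l1"); return f.x,np.round(f.fun.reshape(-1,2),1)
E
python3 - <<'E'
from h import *
F=[("top",(25,25,30),(58,62)),("top",(-225,25,30),(5,412)),("top",(-225,0,30),(42,420)),("top",(0,0,30),(91,102)),("top",(25,-100,30),(237,82)),("top",(0,-100,30),(232,115))]
F2=[("scene",(-225,0,30),(390,40)),("scene",(-225,25,30),(415,20)),("scene",(25,25,30),(748,165)),("scene",(0,0,30),(672,190)),("scene",(0,-100,30),(595,262)),("scene",(25,-100,30),(632,286))]
S=[("top",(90,35,14),(402,292)),("top",(90,-35,14),(500,325)),("top",(-90,35,14),(312,532)),("top",(-90,-35,14),(410,571))]
S2=[("scene",(90,-35,0),(175,408)),("scene",(90,35,0),(290,342)),("scene",(90,-35,14),(172,382)),("scene",(-90,-35,14),(12,217))]
for a,b in((F,F2),(S,S2)):
    for o in(a,b,a+b): x,f=fit(o,[.6,.05,0]); print(x.round(4),f.tolist())
T=[("top",(0,0,110),(737,399))];U=[("top",(0,0,45),(765,196))]
for o in(T,U): print(fit(o,[.5,-.1,0])[0].round(4))
o=[("scene",(0,0,110),((134.5-170)*4.2,(253-165)*4.2))]; print(fit(o,[.5,-.1,0])[0])
o=[("scene",(0,0,45),((185.5-170)*4.2,(326-165)*4.2))]; print(fit(o,[.5,-.1,0])[0])
# depth
for n in("top","scene"):
    d=np.load(f"pics/{n}0.npy"); v,u=np.nonzero(d>0); z=d[v,u]; K=I[n]["intrinsics"]
    c=np.c_[(u-K[0,2])*z/K[0,0],-(v-K[1,2])*z/K[0,0],-z,np.ones(len(z))]
    W=(np.linalg.inv(I[n]["extrinsics"])@c.T).T[:,:3]
    for (x0,x1,y0,y1,z0,z1) in((.4,.75,-.3,-.05,.1,.13),(.4,.75,-.3,-.05,.035,.055),(.4,.6,-.05,.1,.062,.085),(.5,.85,.1,.3,.025,.035)):
        m=(W[:,0]>x0)&(W[:,0]<x1)&(W[:,1]>y0)&(W[:,1]<y1)&(W[:,2]>z0)&(W[:,2]<z1)
        if m.any(): print(n,m.sum(),W[m].mean(0).round(4),(W[m].min(0)).round(3),W[m].max(0).round(3))
E
```

```text
[ 0.6975  0.1806 -0.137 ] [[0.2, -0.5], [0.1, 0.8], [0.0, -0.0], [-0.4, -0.8], [-0.0, 0.0], [0.1, 0.4]]
[ 0.7033  0.176  -0.1411] [[-0.3, -0.1], [-0.3, 0.6], [0.9, 1.1], [4.6, -3.8], [-0.8, 0.4], [-0.4, -0.8]]
[ 0.6998  0.1798 -0.1385] [[0.5, -1.2], [0.2, -0.1], [0.2, -0.8], [-0.1, -1.5], [0.3, -0.7], [0.4, -0.3], [-0.8, -1.1], [-0.9, -0.3], [0.1, -0.2], [3.9, -5.0], [-1.3, -1.0], [-0.9, -2.3]]
[ 0.4685 -0.0347 -0.376 ] [[0.4, -0.9], [-0.1, -0.2], [-0.1, 0.6], [-0.1, 0.3]]
[ 0.4695 -0.0321 -0.3803] [[0.3, -0.8], [-0.2, 1.2], [0.4, 0.7], [-0.6, -1.6]]
[ 0.4692 -0.0338 -0.3713] [[-0.1, -1.2], [-0.6, -0.5], [-0.3, 0.4], [-0.3, 0.1], [0.1, -0.5], [-0.5, 1.3], [0.2, 1.1], [-1.4, -1.1]]
[ 0.475  -0.2369  0.    ]
[ 0.6209 -0.2797  0.    ]
[ 0.47949555 -0.23573128  0.        ]
[ 0.62634193 -0.2806982   0.        ]
top 149 [ 0.4737 -0.2335  0.1102] [ 0.456 -0.252  0.1  ] [ 0.491 -0.216  0.118]
top 182 [ 0.5823 -0.2364  0.0442] [ 0.442 -0.295  0.035] [ 0.638 -0.05   0.053]
top 41 [ 0.4073 -0.0078  0.071 ] [ 0.402 -0.019  0.063] [0.415 0.002 0.076]
top 778 [0.6346 0.1899 0.0301] [0.501 0.102 0.025] [0.723 0.234 0.035]
scene 289 [ 0.483  -0.2407  0.1089] [ 0.462 -0.256  0.1  ] [ 0.499 -0.221  0.113]
scene 561 [ 0.578  -0.2494  0.0439] [ 0.442 -0.299  0.035] [ 0.644 -0.05   0.055]
scene 78 [ 0.4124 -0.0134  0.0698] [ 0.401 -0.024  0.062] [0.423 0.001 0.074]
scene 825 [0.6445 0.1838 0.0299] [0.501 0.1   0.025] [0.73  0.235 0.035]
```

```bash
cat >> h.py <<'E'
TUBE=np.array([.477,-.2365]); SLED=np.array([.469,-.0335,-.376]); FENCE=np.array([.700,.1790,-.139])
def R(phi,th,flip=1):
    z=np.array([np.cos(phi)*np.sin(th),np.sin(phi)*np.sin(th),-np.cos(th)])
    y=flip*np.array([-np.sin(phi),np.cos(phi),0]); return np.c_[np.cross(y,z),y,z]
def tcp(g,Rm,back=0): return np.asarray(g,float)-Rm[:,2]*(.155+back)
E
python3 - <<'E'
from h import *
h=.065; res=[]
for th in np.radians([45,55,60,65,70,75,80]):
  for k,pp in((0,SLED[2]),(1,SLED[2]+np.pi)):
    for fl in(1,-1):
      Rp=R(pp,th-np.pi/2,fl)
      off=(h-.055)*np.array([np.cos(pp),np.sin(pp),0])
      seat=world(SLED,(25,0,48))[0]+off
      a=robot.ik(tcp(seat,Rp),Rp); b=robot.ik(tcp(seat+[0,0,.12],Rp),Rp)
      print(round(np.degrees(th)),k,fl,"place",None if a is None else a.round(2),b is not None)
for th in np.radians([45,55,60,65,70,75,80]):
  for ph in np.radians(np.arange(-180,180,15)):
    for fl in(1,-1):
      Rg=R(ph,th,fl); g=[*TUBE,h]
      a=robot.ik(tcp(g,Rg),Rg); b=robot.ik(tcp(g,Rg,.09),Rg)
      if a is not None and b is not None: print(round(np.degrees(th)),round(np.degrees(ph)),fl,a.round(2))
E
```

```text
45 0 1 place [ 0.51  0.92 -0.62  1.35  0.16  1.74  1.07] True
45 0 -1 place [ 0.31  0.84 -0.29  1.36 -0.03  1.71 -1.91] True
45 1 1 place None False
45 1 -1 place None False
55 0 1 place [ 0.53  0.79 -0.62  1.48  0.18  1.56  1.08] True
55 0 -1 place [ 0.33  0.72 -0.32  1.49  0.01  1.54 -1.93] True
55 1 1 place None True
55 1 -1 place None True
60 0 1 place [ 0.54  0.73 -0.63  1.54  0.19  1.48  1.07] True
60 0 -1 place [ 0.34  0.66 -0.34  1.56  0.03  1.45 -1.94] True
60 1 1 place None True
60 1 -1 place [ 0.95  0.17 -1.15  2.37  1.09  0.47  0.1 ] True
65 0 1 place [ 0.55  0.67 -0.63  1.61  0.2   1.39  1.07] True
65 0 -1 place [ 0.35  0.6  -0.36  1.62  0.05  1.36 -1.95] True
65 1 1 place [-1.12  0.04  1.    2.39  0.49  0.38 -2.5 ] True
65 1 -1 place [ 0.8   0.15 -0.97  2.31  0.78  0.48  0.4 ] True
70 0 1 place [ 0.56  0.6  -0.64  1.68  0.21  1.29  1.06] True
70 0 -1 place [ 0.36  0.54 -0.37  1.69  0.07  1.27 -1.97] True
70 1 1 place [ 0.66  0.15 -0.8   2.26  0.55  0.53 -2.51] True
70 1 -1 place [ 0.76  0.17 -0.9   2.25  0.59  0.55  0.6 ] True
75 0 1 place [ 0.57  0.54 -0.65  1.75  0.23
[... 10007 characters left out ...]
.75  1.78 -1.28]
80 -75 -1 [-0.43  0.72  0.14  2.22  1.45  1.33  1.79]
80 15 1 [ 2.05  1.17 -1.06  2.26 -1.24  0.48 -1.85]
80 15 -1 [ 2.28  1.62 -1.28  2.26  0.17  0.25  0.1 ]
80 30 1 [ 1.63  0.88 -0.66  2.08 -1.21  0.99 -2.  ]
80 30 -1 [ 1.98  1.2  -1.06  2.07 -0.68  0.68  0.78]
80 45 1 [ 1.22  0.83 -0.26  1.9  -1.18  1.35 -2.05]
80 45 -1 [ 1.33  0.85 -0.39  1.89 -1.1   1.28  1.05]
80 60 1 [ 0.82  0.9   0.15  1.72 -1.2   1.71 -2.02]
80 60 -1 [ 1.25  0.93 -0.38  1.69 -0.9   1.45  0.94]
80 75 1 [ 0.76  0.99  0.17  1.51 -1.06  1.86 -2.05]
80 75 -1 [ 1.16  1.02 -0.39  1.49 -0.73  1.63  0.87]
80 90 1 [ 0.7   1.07  0.15  1.32 -0.91  2.   -2.05]
80 90 -1 [ 1.06  1.11 -0.41  1.29 -0.58  1.82  0.84]
```

```bash
python3 - <<'E'
from h import *
import cv2
th=np.radians(70); ph=np.radians(60); Rg=R(ph,th,-1); g=[*TUBE,.065]
claw.open_jaws()
robot.reach(tcp(g,Rg,.10),Rg)
print(robot.movel(tcp(g,Rg),v=.12,max_force=12))
claw.close(40); s=robot.read_state(); print(s["t"],s["grasp_force"],s["gripper_width"],s["wrist_force"].round(1),s["ee_pos"].round(4),tcp(g,Rg).round(4))
for n in I:
    p,_=imaging.grab_frame(n); cv2.imwrite(f"pics/{n}1.png",p)
a=cv2.imread("pics/top1.png")[210:310,345:445]; b=cv2.imread("pics/scene1.png")[215:315,90:190]
cv2.imwrite("pics/g1.png",np.hstack([cv2.resize(np.clip(x*1.5,0,255).astype(np.uint8),(400,400),interpolation=cv2.INTER_CUBIC) for x in(a,b)]))
E
```

```text
False
3.0583 40.09039342403412 0.4126804506148318 [-0.1 -0.5  0.7] [ 0.4041 -0.3628  0.1181] [ 0.4042 -0.3626  0.118 ]
```

View pics/g1.png

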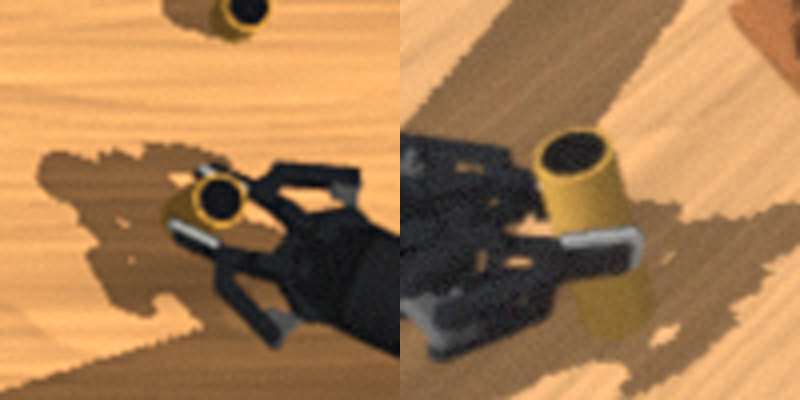

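The picture shows the tube held by its middle-upper part, pads on both sides (top ≈ (400,260) top camera). Lift, turn and hover over the saddles.

```bash
python3 - <<'E'
from h import *
import cv2
th=np.radians(70); pp=SLED[2]; Rp=R(pp,th-np.pi/2,-1)
seat=world(SLED,(25,0,48))[0]; g=seat+.010*np.array([np.cos(pp),np.sin(pp),0])
p=robot.read_state()["ee_pos"]; robot.movel(p+[0,0,.22],v=.2)
robot.reach(tcp(g+[0,0,.16],Rp),Rp)
print(robot.movel(tcp(g+[0,0,.035],Rp),v=.15,max_force=10))
s=robot.read_state(); print(s["t"],s["gripper_width"],s["wrist_force"].round(1),s["ee_pos"].round(4),tcp(g+[0,0,.035],Rp).round(4))
for n in I:
    p,d=imaging.grab_frame(n); cv2.imwrite(f"pics/{n}2.png",p); np.save(f"pics/{n}2.npy",d)
a=cv2.imread("pics/top2.png")[220:320,265:365]; b=cv2.imread("pics/scene2.png")[165:265,155:255]
cv2.imwrite("pics/g2.png",np.hstack([cv2.resize(np.clip(x*1.7,0,255).astype(np.uint8),(400,400),interpolation=cv2.INTER_CUBIC) for x in(a,b)]))
# predicted tube end centres and sled nose in crop pixels
L=lambda x,y,z:world(SLED,(x,y,z))[0]
for n,o in(("top",(265,220)),("scene",(155,165))):
    print(n,[((proj(n,L(*q))[0]-o)*4).round().tolist() for q in((80,0,83),(-30,0,83),(80,18,83),(80,-18,83),(-30,18,83),(-30,-18,83),(90,35,14),(90,-35,14),(-90,35,14),(-90,-35,14))])
E
```

```text
False
7.9083 0.4052254781885081 [ 0.3  0.3 -1.1] [ 0.5512 -0.0656  0.2296] [ 0.5509 -0.0658  0.2287]
top [[272.0, 66.0], [217.0, 216.0], [247.0, 57.0], [297.0, 76.0], [192.0, 207.0], [242.0, 226.0], [221.0, 52.0], [312.0, 87.0], [134.0, 287.0], [227.0, 323.0]]
scene [[257.0, 232.0], [153.0, 133.0], [286.0, 218.0], [228.0, 245.0], [180.0, 121.0], [124.0, 145.0], [331.0, 311.0], [222.0, 366.0], [167.0, 156.0], [65.0, 200.0]]
```

View pics/g2.png

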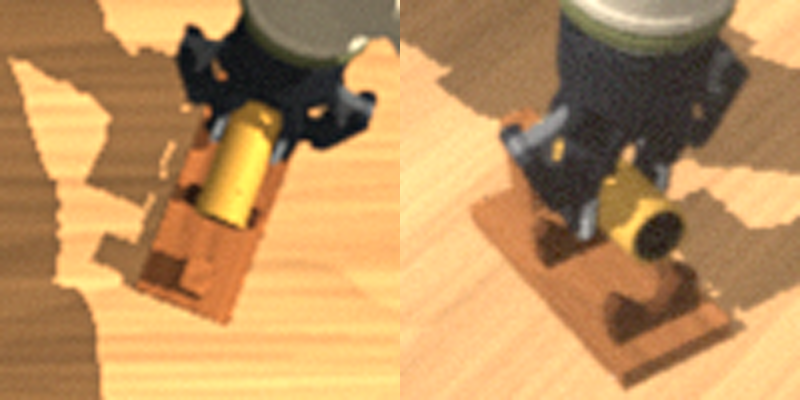

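Crop: tube end centre in the scene view at (259,235) versus predicted (257,232). Sled corners are within ~1 px, so the axial alignment is under 1 mm. Lower until contact, release, back off.

```bash
python3 - <<'E'
from h import *
import cv2
th=np.radians(70); pp=SLED[2]; Rp=R(pp,th-np.pi/2,-1)
seat=world(SLED,(25,0,48))[0]; g=seat+.010*np.array([np.cos(pp),np.sin(pp),0])
print(robot.movel(tcp(g+[0,0,.008],Rp),v=.1,max_force=6))
print(robot.movel(tcp(g+[0,0,-.006],Rp),v=.02,max_force=5))
s=robot.read_state(); print(s["t"],s["wrist_force"].round(1),(s["ee_pos"]-tcp(g,Rp)).round(4))
robot.wait(.2)
claw.open_jaws(); robot.wait(.3)
p=robot.read_state()["ee_pos"]
robot.movel(p-.11*Rp[:,2],v=.15)
R0=R(SLED[2],0,-1); post=world(SLED,(-70,0,0))[0]
for f in(1,-1):
    R0=R(SLED[2],0,f); q=robot.ik(tcp(post+[0,0,.15],R0),R0); q2=robot.ik(tcp(post+[0,0,.045],R0),R0)
    hm=world([*world(FENCE,(-90,-35,0))[0][:2],FENCE[2]],(-70,0,0))[0]; R1=R(FENCE[2],0,f)
    print(f,q,q2,robot.ik(tcp(hm+[0,0,.045],R1),R1),hm)
robot.movel(p-.11*Rp[:,2]+[.04,0,.12],v=.2)
for n in I:
    im,d=imaging.grab_frame(n); cv2.imwrite(f"pics/{n}3.png",im)
a=cv2.imread("pics/top3.png")[220:320,265:365]; b=cv2.imread("pics/scene3.png")[165:265,155:255]
cv2.imwrite("pics/g3.png",np.hstack([cv2.resize(np.clip(x*1.7,0,255).astype(np.uint8),(400,400),interpolation=cv2.INTER_CUBIC) for x in(a,b)]))
print(robot.read_state()["t"])
E
```

```text
False
True
8.8583 [-1.  -1.9  4.2] [ 0.0001 -0.0003  0.0019]
1 [-1.22588983 -0.28149388  1.03989539  2.17052364  0.2679909   1.13062009
  0.8746254 ] [ 1.05631967  0.31194115 -1.21815983  2.17774511  0.3799129   0.88936764
  0.80287524] [ 0.55572766  0.80724811 -1.24870184  1.788477    0.83071585  1.18897004
  0.47896404] [0.53669384 0.16650603 0.        ]
-1 [ 0.8245329  -0.04102468 -0.8821241   2.0913898  -0.0359783   1.07655366
 -1.98690191] [ 1.22181661  0.54310122 -1.46342475  2.17439773  0.6517838   1.01038602
 -2.55583384] [ 0.49613561  0.71603959 -1.1358065   1.79072817  0.72206155  1.12127947
 -2.59790184] [0.53669384 0.16650603 0.        ]
11.675
```

View pics/g3.png

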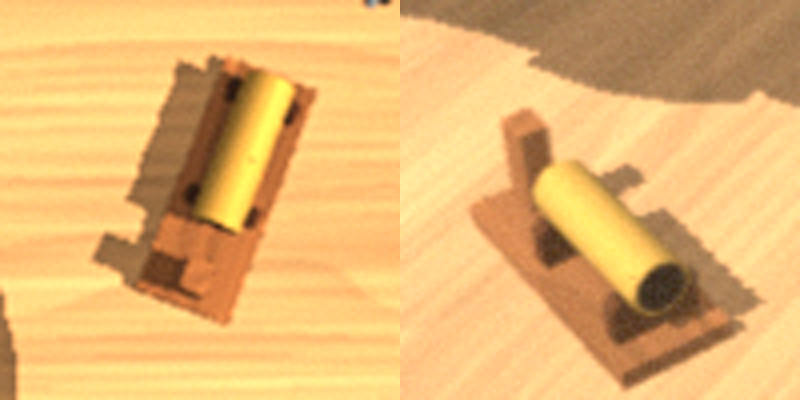

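Tube is lying in both saddles, end centre in scene crop ≈ (262,288), well centred. The sled has not moved. Now grip the post.

```bash
python3 - <<'E'
from h import *
post=world(SLED,(-70,0,0))[0]; R0=R(SLED[2],0,1)
robot.reach(tcp(post+[0,0,.16],R0),R0)
print(robot.movel(tcp(post+[0,0,.047],R0),v=.1,max_force=8))
s=robot.read_state(); print(s["t"],s["q"].round(2),s["wrist_force"].round(1),(s["ee_pos"]-tcp(post+[0,0,.047],R0)).round(4))
claw.close(60); robot.wait(.2)
s=robot.read_state(); print(s["t"],s["gripper_width"]*85,s["grasp_force"],s["wrist_force"].round(1),s["moment"].round(2))
# go to stand-off: 12 mm off both fences, slightly nose-in
yaw=FENCE[2]+.015; nose=world(FENCE,(-12,-35-13,0))[0]
hm=world([*nose[:2],yaw],(-160,0,0))[0]; R1=R(yaw,0,1)
print(robot.movel(tcp(hm+[0,0,.047],R1),v=.08,attitude=R1,max_force=20))
s=robot.read_state(); print(s["t"],s["q"].round(2),s["wrist_force"].round(1),s["moment"].round(2),(s["ee_pos"]-tcp(hm+[0,0,.047],R1)).round(4))
import cv2
for n in I:
    im,d=imaging.grab_frame(n); cv2.imwrite(f"pics/{n}4.png",im)
a=cv2.imread("pics/top4.png")[175:275,210:310]; b=cv2.imread("pics/scene4.png")[150:250,255:355]
cv2.imwrite("pics/g4.png",np.hstack([cv2.resize(np.clip(x*1.7,0,255).astype(np.uint8),(400,400),interpolation=cv2.INTER_CUBIC) for x in(a,b)]))
E
```

```text
False
15.6667 [-1.25  0.19  1.25  2.27 -0.24  0.83  1.35] [-0.3  1.   0.2] [ 0.0001 -0.0001  0.0003]
16.4833 19.366858680020755 59.04576659202576 [-1.9  0.3  5.6] [ 0.1   0.28 -0.02]
False
19.1333 [-1.1   0.52  0.9   1.92 -0.5   0.95  1.48] [-1.5 -2.8  7.3] [-0.46  0.27 -0.11] [ 0.0003 -0.0001  0.0003]
```

View pics/g4.png

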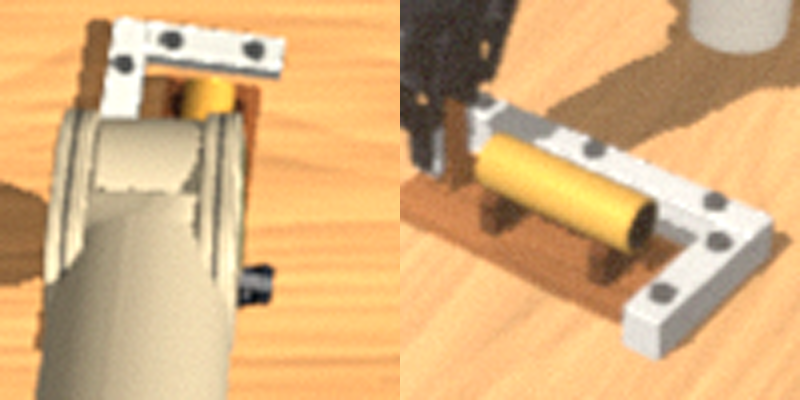

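Sled is aligned near the corner, tube still seated, plain end close to the short fence. Now press into the fences.

```bash
cat >> h.py <<'E'
ex=np.array([np.cos(FENCE[2]),np.sin(FENCE[2]),0]); ey=np.array([-ex[1],ex[0],0])
def rep(tag):
    s=robot.read_state(); f=s["wrist_force"]; d=s["ee_pos"]-[FENCE[0],FENCE[1],0]
    print(tag,round(s["t"],2),"Fx %.1f Fy %.1f Fz %.1f"%(f@ex,f@ey,f[2]),"pos x %.4f y %.4f z %.4f"%(d@ex,d@ey,d[2]),"yaw %.4f"%(np.arctan2(s["tcp_rot"][1,1],s["tcp_rot"][0,1])-np.pi/2-FENCE[2]),"M",s["moment"].round(2),flush=True); return s
E
python3 - <<'E'
from h import *
s=rep("0"); 
print(robot.movel(s["ee_pos"]+.03*ey,v=.02,max_force=12)); s=rep("y")
print(robot.movel(s["ee_pos"]+.03*ex,v=.02,max_force=12)); s=rep("x")
robot.wait(.3); rep("w")
E
```

```text
0 19.23 Fx -1.8 Fy -2.4 Fz 7.8 pos x -0.1716 y -0.0505 z 0.2023 yaw 0.0147 M [-0.44  0.29 -0.16]
True
y 20.21 Fx -0.2 Fy -1.3 Fz 4.3 pos x -0.1713 y -0.0320 z 0.2023 yaw 0.0128 M [-0.01  0.11 -0.4 ]
True
x 20.93 Fx -3.0 Fy -0.9 Fz 7.5 pos x -0.1619 y -0.0323 z 0.2023 yaw 0.0122 M [ 0.22  0.31 -0.29]
w 21.23 Fx -3.1 Fy -0.3 Fz 6.7 pos x -0.1620 y -0.0323 z 0.2023 yaw 0.0122 M [ 0.19  0.2  -0.24]
```

```bash
python3 - <<'E'
from h import *
s=robot.read_state(); t=s["ee_pos"].copy()
for k in range(12):
    f=robot.read_state()["wrist_force"]; fx,fy=-f@ex,-f@ey
    if fx>14 and fy>14: break
    t=t+(.0007*ey if fy<14 else 0)+(.0007*ex if fx<14 else 0)
    robot.movel(t,v=.02); robot.wait(.15); rep(k)
    print((( t-robot.read_state()["ee_pos"])*1000).round(2))
E
```

```text
0 21.62 Fx -7.9 Fy -3.1 Fz 10.5 pos x -0.1617 y -0.0318 z 0.2023 yaw 0.0116 M [-0.2   0.93 -0.44]
[ 0.39  0.14 -0.02]
1 22.02 Fx -11.1 Fy -5.4 Fz 15.6 pos x -0.1614 y -0.0317 z 0.2022 yaw 0.0110 M [-0.62  1.9  -0.56]
[0.85 0.65 0.04]
2 22.43 Fx -16.5 Fy -8.9 Fz 21.5 pos x -0.1611 y -0.0316 z 0.2022 yaw 0.0106 M [-1.01  2.89 -0.48]
[1.33 1.17 0.05]
3 22.82 Fx -17.0 Fy -9.8 Fz 23.1 pos x -0.1610 y -0.0314 z 0.2022 yaw 0.0101 M [-1.38  3.06 -0.45]
[1.36 1.73 0.03]
4 23.23 Fx -18.5 Fy -13.4 Fz 24.7 pos x -0.1610 y -0.0313 z 0.2022 yaw 0.0097 M [-1.76  3.2  -0.46]
[1.41 2.25 0.04]
5 23.62 Fx -18.5 Fy -15.3 Fz 26.2 pos x -0.1609 y -0.0311 z 0.2023 yaw 0.0091 M [-2.22  3.41 -0.39]
[ 1.44  2.83 -0.01]
```

```bash
python3 - <<'E'
from h import *
import cv2
s=robot.read_state(); print((s["tcp_rot"].T@np.array([0,0,1])).round(4), s["tcp_rot"][:,2].round(4), s["gripper_width"],s["grasp_force"])
for n in I:
    im,d=imaging.grab_frame(n); cv2.imwrite(f"pics/{n}5.png",im)
a=cv2.imread("pics/scene5.png")[155:245,260:380]
cv2.imwrite("pics/g5.png",cv2.resize(np.clip(a*1.7,0,255).astype(np.uint8),(800,600),interpolation=cv2.INTER_CUBIC))
E
```

```text
[ 0.0097 -0.0061 -0.9999] [-0.0104 -0.0048 -0.9999] 0.22701493870611258 62.02507138252258
```

View pics/g5.png

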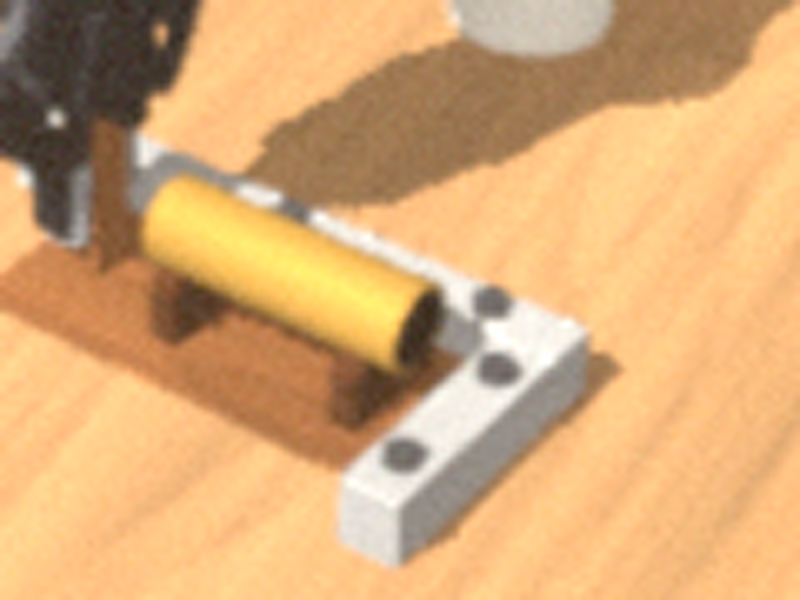

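Sled looks flush with both fences, tube centred, post gripped. The tool has drifted ~0.6° in pitch, so I'll restore a vertical attitude while pressing and check forces.

```bash
python3 - <<'E'
from h import *
s=rep("now"); t=s["ee_pos"]
# back off x,y load a little, straighten tool, then press again with fixed attitude
A=lambda y:R(FENCE[2]+y,0,1)
p=t.copy(); p=p-.0015*ex-.001*ey
robot.movel(p,v=.02,attitude=A(.008)); robot.wait(.2); s=rep("straight"); print(s["tcp_rot"][:,2].round(4))
for k in range(14):
    f=robot.read_state()["wrist_force"]; fx,fy=-f@ex,-f@ey
    if fx>15 and fy>15: break
    p=p+(.0006*ey if fy<15 else 0)+(.0006*ex if fx<15 else 0)
    robot.movel(p,v=.02,attitude=A(.008)); robot.wait(.15); s=rep(k)
print(s["tcp_rot"][:,2].round(4),((p-s["ee_pos"])*1000).round(2))
E
```

```text
now 23.73 Fx -18.9 Fy -14.7 Fz 26.2 pos x -0.1610 y -0.0311 z 0.2022 yaw 0.0092 M [-2.19  3.38 -0.39]
straight 24.31 Fx -2.0 Fy -3.0 Fz 6.7 pos x -0.1624 y -0.0324 z 0.2023 yaw 0.0080 M [-0.58  0.68 -0.17]
[-7.e-04 -6.e-04 -1.e+00]
0 24.71 Fx -6.0 Fy -5.5 Fz 11.7 pos x -0.1621 y -0.0321 z 0.2023 yaw 0.0077 M [-0.79  1.32 -0.21]
1 25.11 Fx -10.3 Fy -7.7 Fz 16.6 pos x -0.1619 y -0.0320 z 0.2022 yaw 0.0073 M [-1.15  2.16 -0.2 ]
2 25.51 Fx -15.9 Fy -9.1 Fz 21.8 pos x -0.1617 y -0.0319 z 0.2022 yaw 0.0070 M [-1.5   3.01 -0.16]
3 25.91 Fx -15.4 Fy -12.5 Fz 23.0 pos x -0.1616 y -0.0317 z 0.2022 yaw 0.0066 M [-1.75  3.17 -0.09]
4 26.31 Fx -16.3 Fy -13.9 Fz 24.5 pos x -0.1616 y -0.0316 z 0.2022 yaw 0.0061 M [-2.12  3.32 -0.1 ]
5 26.71 Fx -17.2 Fy -15.6 Fz 26.6 pos x -0.1615 y -0.0315 z 0.2022 yaw 0.0057 M [-2.44  3.44 -0.04]
[-0.0064 -0.0032 -1.    ] [1.29 2.84 0.03]
```

```bash
python3 - <<'E'
from h import *
s=rep("now"); p=s["ee_pos"]+[.00129,.00284,0]
for y in(.013,.018):
    robot.movel(p,v=.01,attitude=R(FENCE[2]+y,0,1)); robot.wait(.3); s=rep(y)
E
```

```text
now 26.71 Fx -17.2 Fy -15.6 Fz 26.6 pos x -0.1615 y -0.0315 z 0.2022 yaw 0.0057 M [-2.44  3.44 -0.04]
0.013 27.26 Fx -18.4 Fy -15.5 Fz 26.2 pos x -0.1615 y -0.0315 z 0.2022 yaw 0.0101 M [-2.44  3.54 -0.45]
0.018 27.81 Fx -17.2 Fy -15.3 Fz 25.4 pos x -0.1615 y -0.0316 z 0.2022 yaw 0.0144 M [-2.46  3.46 -0.8 ]
```

```bash
python3 - <<'E'
from h import *
import cv2
robot.wait(.5); rep("hold")
im,d=imaging.grab_frame("scene"); a=im[150:375,150:380]
cv2.imwrite("pics/g6.png",cv2.resize(np.clip(a*1.5,0,255).astype(np.uint8),(613,600),interpolation=cv2.INTER_CUBIC))
E
```

```text
hold 28.31 Fx -17.1 Fy -15.4 Fz 26.2 pos x -0.1615 y -0.0316 z 0.2022 yaw 0.0144 M [-2.42  3.52 -0.75]
```

View pics/g6.png

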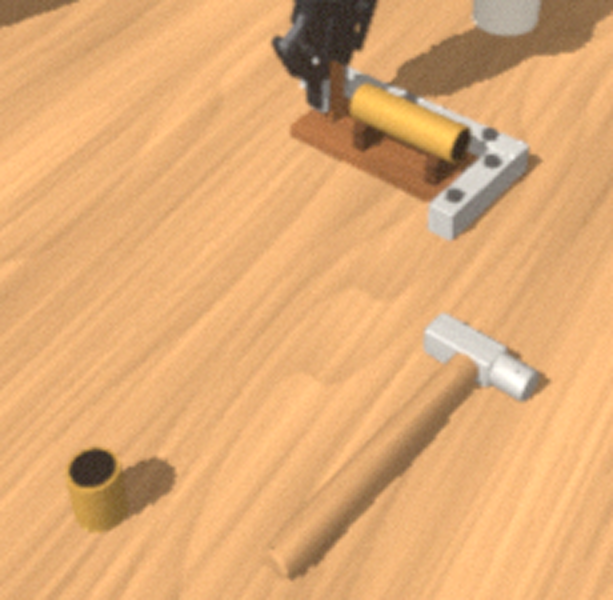

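The sled sits in the corner (about (430,150)) with the tube in both saddles. The stub and hammer are undisturbed and the forces are steady, so I'm handing in.

```bash
python3 -c "
from plant import robot
print(robot.hand_in())"
```

```text
the job is handed in; nothing more can be done
None
```

The job is handed in at about 28 s: the tube lies centred in both saddles, and the sled is in the corner, still gripped by its post and pressed against the short fence with about 17 N and the long fence with about 15 N; flushness is judged from the forces and the last picture, and I saw no bystander moved.

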